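Find the bread bin with the worn hinge

ROBOT

A 6-joint arm with a two-finger parallel gripper is mounted at the origin on the work surface. World frame = base frame: x ahead of the robot, y to its left, z up, the work surface at z = 0. Lengths are in m, angles in rad, forces in N, time in s.
With the tool pointing down it reaches from about 0.425 to 0.95 m from the base axis. Payload 3.5 kg.
Tool frame: the origin (TCP) lies on the centre line of the jaws, within the pads' length; the fingertips stand 17 mm ahead of it and the grasp point (between the pads) lies 2 mm behind it; z points along the fingers, y is the line along which they close (so a half turn about z gives the same grasp; the last joint's range is limited). The gripper opens to 85 mm and grips with 20 to 120 N. Pads are 22 mm wide; open, the fingers measure 114 mm over their backs; the gripper's body (76 mm by 85 mm) begins 54 mm behind the grasp point. The pads swing forward as they close: fully open they stand 13 mm farther back than shut.
Start: joints at [1.102, 0.286, 1.577, -0, 1.279, -0.15], TCP at [0.212, 0.641, 0.248] pointing down, gripper open.
Joint ranges: [-2.77, 2.77], [-0.9, 2.22], [0.21, 2.48], [-1.53, 4.67], [0.24, 2.81], [-2.84, 2.84]. Speed limits (rad/s): [2.79, 2.79, 3.14, 3.14, 3.14, 3.14].

INTERFACE

Orientations are given as a unit quaternion [x, y, z, w].
In Python, from plant import ctrl gives the robot as it stands. The module is installed in compiled form; this text tells all that it offers.
- The arm moves only by the tool drive_tool, never from a script. Its argument "moves" is a list of rows, each a list of 3 entries, a list of its own where there are three numbers: the turn, a rotation vector about the tool's x, y, z in rad, then the shift along the tool's x, y, z in m, then the finger opening in m, from 0 to 0.0854. A call has 1 to 5 rows; each row shifts and turns the commanded pose from where the row before left it, along the tool's axes as they then stand; what a row does not reach is not made up. A row lasts 1/8 s, in which the tool goes at most 62.5 mm and 10.7 degrees, less where a joint would pass 70% of its speed; a pose out of reach is approached as far as the arm can. A call with a gripper value outside its range is refused whole. The fingers move at their own pace and stop on an object; "grip_force" is the grip in N (left out, the last holds). Time passes only in rows, so rows that do not move let the fingers close. It gives the time, the measured TCP pose, the force, the opening and the grip force at its end, in the units of the state.
- ctrl.get_state(): the state, without advancing time (a new reading comes with each control period).
- ctrl.read_camera(name): name is "scene" or "top" or "wrist"; returns a dict with "image" (384x512x3 uint8, red, green, blue), "fx", "fy", "cx", "cy" (pixels), "dist" ([k1, k2, p1, p2, k3] as OpenCV has them; the pictures are not rectified), "R" (3x3) and "t" (3): a world point X has camera coordinates R X + t. Camera axes: x right, y down, z forward; pixel columns grow to the right and rows downward; lengths in m; the calibration is good to about 2 mm. A picture is of the moment at which its call begins. There is no depth.
- ctrl.sign_off(): hands the job in; it is judged then, once.
The state is a dict: "time": time; "qpos": joint angles; "dq": joint speeds; "joint_efforts": joint torques, N m; "eef_pos": TCP position; "tcp_rot": TCP orientation; "contact_force": force on the tool from outside, world axes, zero at the start; "wrist_torque": the same for the moment, N m; "opening": opening from 0.0 (shut) to 1.0 (fully open); "finger_force": force on a finger pad.
Only numpy, scipy, OpenCV 4.12 (cv2) and the standard library are available. Lean on these libraries where they do the work, as an engineer would, in place of code of your own. Each camera call takes 0.05 s, during which the arm holds its last target. There are 200 camera calls.

TASK

One of the two bread bins has a worn lid hinge. Beginning with the bin on your left, lift each lid by its bar to about half open (some 50 degrees) and let go to see whether it stays; leave the lid that holds standing there. When both are tested, press down near the front edge of the wooden lid that sank, with 10 to 15 newtons for a second and never over 25, to bed it on its seal, and let go. Do not drag the bins along or disturb anything else.

Things in the scene. Friction and masses are not known exactly. Their poses are not given: they have to be found in the camera images.
- bin_p: Bread bin p: steel box, 160 mm deep (x), 190 mm wide (y), 110 mm tall, standing loose on the counter (3 kg), with a flat light-wood lid on a black rubber seal 11 mm high. Both bins look alike. Origin: centre of its underside; x points from the bar side (towards the robot) to the hinge side, z up.
- panel_p: Wooden lid panel of bin p, 162 x 192 x 12 mm, carried by the bar's arms on light springs. Pushed down (under 6 N) it sinks 0.5 to 8 mm, differing every time, till it meets the rubber; then it is stiff, about 2 mm for 15 N. Origin: centre of its underside; x to the hinge, y along the hinge line, z out of its top. Its front edge is 81 mm before the origin (-x). Shut, its top is 133 mm above the counter.
- bar_p (a point): Middle of bin p's bar handle, moves with the lid: round steel rod 12 mm thick, 112 mm long along y, held 55 mm before the lid's front edge by two side arms, level with the lid. The loop is open: pinch the bar from above, one finger in the loop. Shut, it is 127 mm above the counter. Axes are the lid's: x to the hinge, y along the bar, z out of the lid's top.
- hinge_p (a point): Middle of bin p's hinge line, on the bin's far top edge, 121 mm above the counter; axes as the bin's (hinge line along y). With the lid shut the bar's middle lies 215 mm before it (-x) and 6 mm above it; it swings up and back about this line.
- lid_p (a joint): Opening of bin p's lid, rad: 0 shut, grows as the bar goes up, stop at 1.45. The lid weighs 0.25 to 0.45 kg. A good hinge holds it wherever left and takes 4 to 7 N to raise at the bar; a worn one lets it sink softly shut in about 2 to 4 s. Which bin is worn cannot be seen.
- bin_q: Bread bin q: steel box, 160 mm deep (x), 190 mm wide (y), 110 mm tall, standing loose on the counter (3 kg), with a flat light-wood lid on a black rubber seal 11 mm high. Both bins look alike. Origin: centre of its underside; x points from the bar side (towards the robot) to the hinge side, z up.
- panel_q: Wooden lid panel of bin q, 162 x 192 x 12 mm, carried by the bar's arms on light springs. Pushed down (under 6 N) it sinks 0.5 to 8 mm, differing every time, till it meets the rubber; then it is stiff, about 2 mm for 15 N. Origin: centre of its underside; x to the hinge, y along the hinge line, z out of its top. Its front edge is 81 mm before the origin (-x). Shut, its top is 133 mm above the counter.
- bar_q (a point): Middle of bin q's bar handle, moves with the lid: round steel rod 12 mm thick, 112 mm long along y, held 55 mm before the lid's front edge by two side arms, level with the lid. The loop is open: pinch the bar from above, one finger in the loop. Shut, it is 127 mm above the counter. Axes are the lid's: x to the hinge, y along the bar, z out of the lid's top.
- hinge_q (a point): Middle of bin q's hinge line, on the bin's far top edge, 121 mm above the counter; axes as the bin's (hinge line along y). With the lid shut the bar's middle lies 215 mm before it (-x) and 6 mm above it; it swings up and back about this line.
- lid_q (a joint): Opening of bin q's lid, rad: 0 shut, grows as the bar goes up, stop at 1.45. The lid weighs 0.25 to 0.45 kg. A good hinge holds it wherever left and takes 4 to 7 N to raise at the bar; a worn one lets it sink softly shut in about 2 to 4 s. Which bin is worn cannot be seen.
- mug: Bystander, to be left alone: white mug, 76 mm wide, 90 mm tall; origin under its centre.
- jar: Bystander, to be left alone: small glass jar with a steel cap, 48 mm wide, 90 mm tall; origin under its centre.
- soap: Bystander, to be left alone: clear soap bottle with a green cap, 60 mm wide, 180 mm tall; origin under its centre.
- bowl: Bystander, to be left alone: white bowl, 130 mm wide, 55 mm tall; origin under its centre.
- spoon: Bystander, to be left alone: wooden spoon lying flat; long axis along x, origin on the counter.
- spatula: Bystander, to be left alone: spatula with a black handle lying flat; long axis along x, origin on the counter.
- tin: Bystander, to be left alone: plain steel tin, 74 mm wide, 100 mm tall; origin under its centre.

How it is judged:
On the way, in this order (a step that is already met when the one before it is completed fails the run):
1. the left bin's lid has been lifted to about half open (35 to 65 degrees) and let go there (((world y of hinge_p above 0 m and value of joint lid_p between 0.6 and 1.15 rad and contact force between each of the fingers, the arm and lid_p below 0.05 N and contact force between each of the fingers, the arm and panel_p below 0.05 N) or (world y of hinge_q above 0 m and value of joint lid_q between 0.6 and 1.15 rad and contact force between each of the fingers, the arm and lid_q below 0.05 N and contact force between each of the fingers, the arm and panel_q below 0.05 N))), for 0.15 s.
2. then the right bin's lid has been lifted to about half open (35 to 65 degrees) and let go there (((world y of hinge_p below 0 m and value of joint lid_p between 0.6 and 1.15 rad and contact force between each of the fingers, the arm and lid_p below 0.05 N and contact force between each of the fingers, the arm and panel_p below 0.05 N) or (world y of hinge_q below 0 m and value of joint lid_q between 0.6 and 1.15 rad and contact force between each of the fingers, the arm and lid_q below 0.05 N and contact force between each of the fingers, the arm and panel_q below 0.05 N))), for 0.15 s.
3. then the lid that sank, shut, has been pressed with the fingers at 8 to 18 N for 0.6 s without a break (value of joint lid_p below 0.03 rad and contact force between the fingers and panel_p between 8 and 18 N), for 0.6 s.
At the end, for the whole second after the job is handed in: The lid with the worn hinge lies shut on its seal (within 0.03 rad), the lid that holds stands still and half open (0.6 to 1.15 rad), and the robot has let go of both (value of joint lid_p below 0.03 rad and value of joint lid_q between 0.6 and 1.15 rad and velocity of joint lid_q between -0.05 and 0.05 rad/s); the robot touches nothing.
It fails at once if a wooden lid panel pressed by the robot with more than 25 N (contact force between any of the fingers, the arm and panel_p above 25 N or contact force between any of the fingers, the arm and panel_q above 25 N).
It fails at once if a bystander moved by more than 20 mm (distance of any of mug, jar, soap, bowl, spoon, spatula, tin from where it was at the start of the episode above 0.02 m).
It fails at once if a bin dragged or shoved by more than 12 mm (distance of any of hinge_p, hinge_q from where it was at the start of the episode above 0.012 m).
It also fails if it takes over 72 s, if anything falls off the work surface, if the arm or the gripper's body presses on something with over 40 N, if the wrist force passes 120 N, or if a joint passes its speed limit or range.

## Working session

There is one attempt and no reset: what is moved stays moved. The work goes in short steps, Python scripts to look and compute and a tool call to move; the robot and the scene stay as the last step left them, time stands still between calls to the robot, and variables do not carry over. Pictures are saved under pics/ and viewed, at most 10 in all, crops included, and the job is handed in when it is done.

Besides the shell and the picture viewer there is one more tool, called after ">>>" by a JSON object that holds its "api" and its "payload". drive_tool: Moves the arm, as the interface text tells. Its arguments: {"type":"object","properties":{"moves":{"type":"array","items":{"type":"array"}},"grip_force":{"type":"number"}},"required":["moves"]}

```bash
mkdir -p pics; cat > h.py <<'E'
import numpy as np, cv2
from plant import ctrl
def shot(n,f=None):
    c=ctrl.read_camera(n)
    if f: cv2.imwrite('pics/'+f,c['image'][:,:,::-1])
    return c
def ray(c,uv,z):
    K=np.array([[c['fx'],0,c['cx']],[0,c['fy'],c['cy']],[0,0,1]])
    p=cv2.undistortPoints(np.array(uv,float).reshape(-1,1,2),K,np.array(c['dist'])).reshape(-1,2)
    R=np.array(c['R']);t=np.array(c['t']);o=-R.T@t
    d=np.c_[p,np.ones(len(p))]@R
    return o+d*((z-o[2])/d[:,2])[:,None]
E
python3 - <<'E'
from h import *
a=shot('top','top1.png');b=shot('scene','scene1.png')
s=ctrl.get_state();print(s)
for c in(a,b):print(-np.array(c['R']).T@c['t'])
E
```

```text
{'time': 0.1, 'qpos': array([ 1.10202367e+00,  2.87107734e-01,  1.57804163e+00, -5.99779018e-06,
        1.27862186e+00, -1.49997805e-01]), 'dq': array([-0.00032268, -0.00159463, -0.00395428, -0.0002683 ,  0.00076922,
        0.00081634]), 'joint_efforts': array([ 6.94798655e-04, -4.07297623e+01, -2.93698364e+01, -1.63105110e-04,
        3.42771164e-03,  6.59439820e-06]), 'eef_pos': array([0.21125995, 0.64049125, 0.24705906]), 'tcp_rot': array([ 1.58712478e-01,  9.87324244e-01, -1.03844045e-03, -3.28923312e-04]), 'contact_force': array([ 0.53420938, -0.01492781,  0.78489838]), 'wrist_torque': array([-0.03681473,  0.00142363, -0.08493428]), 'finger_force': 0.0, 'opening': 0.9988920038885909}
[ 0.28742326 -0.00758331  1.63149013]
[ 1.4002842  -0.60808781  0.96620091]
```

View pics/top1.png

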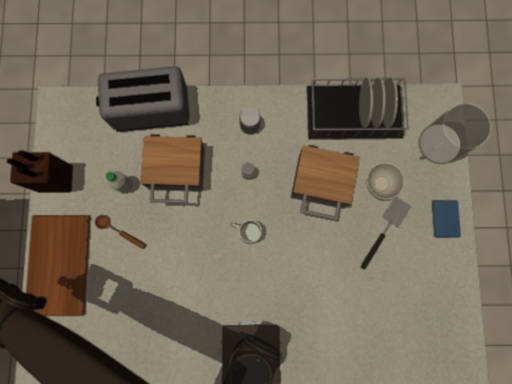

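View pics/scene1.png

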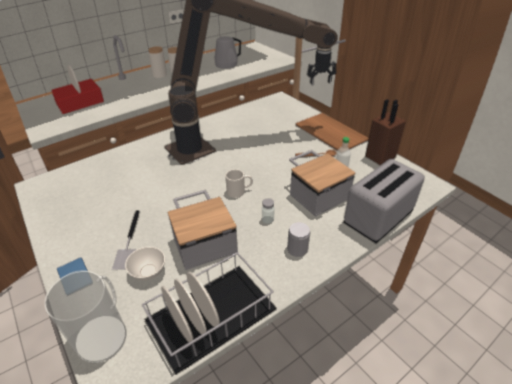

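The top view shows the left lid at about (172,162) with its bar near (170,201), and the right lid, turned a little, at (327,176) with its bar near (320,215). Next I measure both lids by colour.

```bash
cat > m.py <<'E'
from h import *
c=shot('top');im=c['image']
hsv=cv2.cvtColor(im,cv2.COLOR_RGB2HSV)
m=cv2.inRange(hsv,(5,80,90),(22,255,255))
m=cv2.morphologyEx(m,cv2.MORPH_OPEN,np.ones((3,3)))
for x in cv2.findContours(m,cv2.RETR_EXTERNAL,cv2.CHAIN_APPROX_NONE)[0]:
    if cv2.contourArea(x)<1500: continue
    P=ray(c,x.reshape(-1,2),0.133)[:,:2].astype(np.float32)
    r=cv2.minAreaRect(P); b=cv2.boxPoints(r)
    ctr=np.array(r[0]); 
    e=[b[1]-b[0],b[2]-b[1]]; L=[np.linalg.norm(v) for v in e]
    ax=e[np.argmin(L)]/min(L); ax=ax*np.sign(ax[0])
    print('lid',ctr.round(4),np.round(L,4),'yaw',np.arctan2(ax[1],ax[0]).round(4),'bar',(ctr-ax*.136).round(4),'hinge',(ctr+ax*.079).round(4),'meanpx',x.mean((0,1)))
big=cv2.resize(im[130:230,130:370],None,fx=3.3,fy=3.3,interpolation=cv2.INTER_CUBIC)
cv2.imwrite('pics/crop1.png',big[:,:,::-1])
E
python3 m.py
python3 - <<'E'
from scipy.spatial.transform import Rotation as R
from h import *
print(R.from_quat(ctrl.get_state()['tcp_rot']).as_matrix().round(4))
E
```

```text
lid [0.2963 0.6117] [0.3115 0.1803] yaw 1.5659 bar [0.2957 0.4757] hinge [0.2967 0.6907] meanpx [ 55.33866667 264.71466667]
lid [ 0.5815 -0.2524] [0.1618 0.1924] yaw -0.2111 bar [ 0.4485 -0.2239] hinge [ 0.6587 -0.2689] meanpx [326.6       174.2195122]
lid [0.6317 0.2587] [0.1609 0.1906] yaw -0.041 bar [0.4958 0.2643] hinge [0.7107 0.2555] meanpx [170.48543689 160.33009709]
[[-9.496e-01  3.134e-01 -8.000e-04]
 [ 3.134e-01  9.496e-01 -1.700e-03]
 [ 2.000e-04 -1.900e-03 -1.000e+00]]
```

View pics/crop1.png

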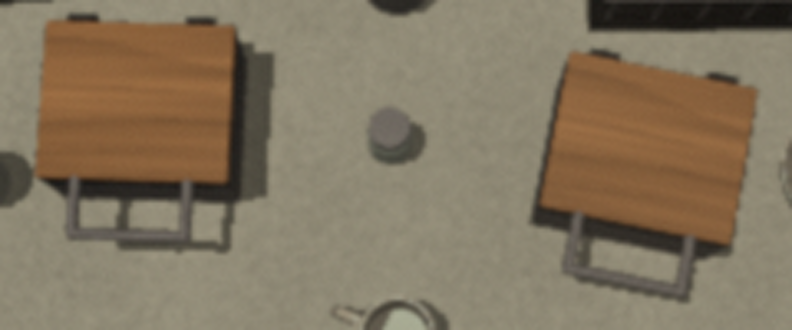

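```bash
cat >> h.py <<'E'
from scipy.spatial.transform import Rotation as Ro, Slerp
def lidR(yaw,th=0.):  # tool y = lid x, tool z = -lid normal
    return Ro.from_euler('z',yaw)*Ro.from_euler('y',th)*Ro.from_matrix([[0,1,0],[1,0,0],[0,0,-1]])
def plan(wps,op,start=None):
    s=ctrl.get_state(); p,R=start or (s['eef_pos'],Ro.from_quat(s['tcp_rot']))
    for tp,tR in wps:
        rv=(R.inv()*tR).as_rotvec(); d=R.inv().apply(np.array(tp)-p)
        row=[rv.round(4).tolist(),d.round(4).tolist(),op]; print(row)
        p=p+R.apply(np.round(d,4)); R=R*Ro.from_rotvec(rv.round(4))
def line(tp,tR,n,start=None):
    s=ctrl.get_state(); p,R=start or (s['eef_pos'],Ro.from_quat(s['tcp_rot']))
    sl=Slerp([0,1],Ro.concatenate([R,tR]))
    return [(p+(np.array(tp)-p)*k/n,sl(k/n)) for k in range(1,n+1)]
E
python3 - <<'E'
from h import *
c=shot('top')
px=np.array([[130+70/3.3,130+235/3.3],[130+187/3.3,130+238/3.3],[130+569/3.3,130+268/3.3],[130+686/3.3,130+294/3.3]])
print(ray(c,px,.127).round(4))
print('objs',ray(c,[[250,170],[252,225],[112,178],[384,183],[103,222]],.09).round(3))
plan(line([.4958,.2643,.24],lidR(-.041),10),.05)
E
```

```text
[[ 0.4958  0.3191  0.127 ]
 [ 0.4921  0.2038  0.127 ]
 [ 0.4602 -0.1717  0.127 ]
 [ 0.4341 -0.2853  0.127 ]]
objs [[ 0.605 -0.003  0.09 ]
 [ 0.42  -0.008  0.09 ]
 [ 0.58   0.461  0.09 ]
 [ 0.558 -0.451  0.09 ]
 [ 0.433  0.484  0.09 ]]
[[-0.0001, 0.0001, 0.1293], [-0.0388, -0.0268, 0.0008], 0.05]
[[-0.0002, 0.0001, 0.1293], [-0.042, -0.0216, 0.0007], 0.05]
[[-0.0002, 0.0, 0.1293], [-0.0443, -0.016, 0.0008], 0.05]
[[-0.0001, 0.0001, 0.1293], [-0.0461, -0.0102, 0.0008], 0.05]
[[-0.0001, 0.0001, 0.1293], [-0.047, -0.0041, 0.0007], 0.05]
[[-0.0002, 0.0001, 0.1293], [-0.0471, 0.002, 0.0007], 0.05]
[[-0.0001, 0.0001, 0.1293], [-0.0465, 0.008, 0.0008], 0.05]
[[-0.0002, 0.0, 0.1293], [-0.0451, 0.014, 0.0007], 0.05]
[[-0.0001, 0.0001, 0.1293], [-0.0429, 0.0196, 0.0008], 0.05]
[[-0.0002, 0.0001, 0.1293], [-0.04, 0.025, 0.0007], 0.05]
```

>>> {"api": "drive_tool", "payload": {"moves": [[[0,0,0.13],[-0.039,-0.027,0],0.05],[[0,0,0.13],[-0.042,-0.022,0],0.05],[[0,0,0.13],[-0.044,-0.016,0],0.05],[[0,0,0.13],[-0.046,-0.01,0],0.05],[[0,0,0.13],[-0.047,-0.004,0],0.05]]}}

```text
time: 0.82
eef_pos: [0.3539, 0.4511, 0.2482]
tcp_rot: [0.467, 0.884, -0.0, 0.0]
contact_force: [1.1, 0.3, 0.5]
opening: 0.587
finger_force: 0.0
```

>>> {"api": "drive_tool", "payload": {"moves": [[[0,0,0.13],[-0.047,0.002,0],0.05],[[0,0,0.13],[-0.0465,0.008,0],0.05],[[0,0,0.13],[-0.045,0.014,0],0.05],[[0,0,0.13],[-0.043,0.02,0],0.05],[[0,0,0.12],[-0.04,0.025,0],0.05]]}}

```text
time: 1.45
eef_pos: [0.4956, 0.2624, 0.2483]
tcp_rot: [0.722, 0.692, 0.0, -0.0]
contact_force: [0.4, 0.0, 0.5]
opening: 0.584
finger_force: 0.0
```

>>> {"api": "drive_tool", "payload": {"moves": [[[0,0,0],[0,0,0],0.05],[[0,0,0],[0,0,0],0.05]]}}

```text
time: 1.7
eef_pos: [0.4946, 0.2638, 0.2481]
tcp_rot: [0.72, 0.694, -0.0, -0.0]
contact_force: [-0.3, -0.2, -0.1]
opening: 0.585
finger_force: 0.0
```

```bash
python3 - <<'E'
from h import *
c=shot('wrist','w1.png')
plan(line([.495,.263,.24],lidR(-.041),1),.05)
print(c['cx'],c['cy'],c['fx'],-np.array(c['R']).T@c['t'])
E
```

```text
[[-0.0007, -0.0002, 0.0042], [-0.0013, 0.0007, 0.0081], 0.05]
254.42854849452158 185.8410220460392 321.3828117899655 [0.49750928 0.3283725  0.37366908]
```

View pics/w1.png

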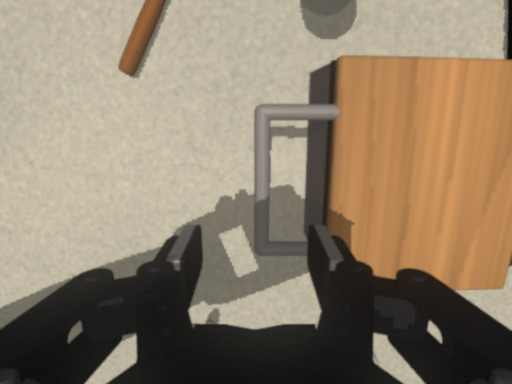

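The wrist view shows the left bar running vertically at column 263, from about row 108 to row 248. I'll cast those points onto z=0.127.

```bash
python3 - <<'E'
from h import *
c=shot('wrist')
P=ray(c,[[263,112],[262,248],[263,180]],.127);print(P.round(4)); print(np.arctan2(-(P[0]-P[1])[0],(P[0]-P[1])[1]))
E=ray(c,[[333,100],[328,270]],.133);print(E.round(4))
E
```

```text
[[0.503  0.3197 0.127 ]
 [0.4989 0.2083 0.127 ]
 [0.5014 0.2671 0.127 ]]
-0.037166222458626844
[[0.5541 0.3268 0.133 ]
 [0.5536 0.1888 0.133 ]]
```

>>> {"api": "drive_tool", "payload": {"moves": [[[0,0,0],[0,0.0045,0.04],0.05],[[0,0,0],[0,0,0.04],0.05],[[0,0,0],[0,0,0.03],0.05],[[0,0,0],[0,0,0.013],0.05],[[0,0,0],[0,0,0],0.05]], "grip_force": 30}}

```text
time: 2.42
eef_pos: [0.4987, 0.2641, 0.1248]
tcp_rot: [0.72, 0.694, -0.001, -0.0]
contact_force: [0.1, 0.2, 0.5]
opening: 0.583
finger_force: 0.0
```

>>> {"api": "drive_tool", "payload": {"moves": [[[0,0,0],[0,0,0],0.02],[[0,0,0],[0,0,0],0.005],[[0,0,0],[0,0,0],0.005],[[0,0,0],[0,0,0],0.005]]}}

```text
time: 2.92
eef_pos: [0.5002, 0.2639, 0.1269]
tcp_rot: [0.72, 0.694, 0.001, 0.0]
contact_force: [-1.1, 0.6, 5.9]
opening: 0.123
finger_force: 29.4
```

```bash
python3 - <<'E'
from h import *
s=ctrl.get_state();p=s['eef_pos'];print(p,s['contact_force'],s['opening'],s['finger_force'])
# circular arc: hinge from measured tcp
y=-.041;u=np.array([np.cos(y),np.sin(y),0]);H=p+.215*u;H[2]=.121
r=-.215*u+np.array([0,0,p[2]-.121])
wp=[]
for th in np.radians(np.arange(5.2,52.1,5.2)):
    A=Ro.from_euler('z',y)*Ro.from_euler('y',th)*Ro.from_euler('z',-y)
    wp.append((H+A.apply(r),lidR(y,th)))
plan(wp,.005,(p,lidR(y)))
E
```

```text
[0.50017133 0.26391565 0.12694492] [-1.09620839  0.64631328  5.93763282] 0.12327249519441896 29.427582621574402
[[0.0908, -0.0, -0.0], [0.0, 0.0014, -0.0195], 0.005]
[[0.0907, -0.0, 0.0], [0.0, 0.0014, -0.0194], 0.005]
[[0.0908, 0.0, -0.0], [0.0, 0.0015, -0.0195], 0.005]
[[0.0907, 0.0, -0.0], [0.0, 0.0014, -0.0195], 0.005]
[[0.0908, 0.0, 0.0], [0.0, 0.0014, -0.0194], 0.005]
[[0.0907, -0.0, -0.0], [0.0, 0.0014, -0.0195], 0.005]
[[0.0908, 0.0, -0.0], [0.0, 0.0015, -0.0194], 0.005]
[[0.0908, 0.0, -0.0], [0.0, 0.0014, -0.0195], 0.005]
[[0.0907, 0.0, -0.0], [0.0, 0.0014, -0.0195], 0.005]
[[0.0908, -0.0, -0.0], [0.0, 0.0014, -0.0194], 0.005]
```

```bash
cat >> h.py <<'E'
def arc(p,y,end=52.,n=10,tilt=20.):
    u=np.array([np.cos(y),np.sin(y),0]);H=p+.215*u;H[2]=.121
    r=p-H; wp=[]
    for k in range(1,n+1):
        A=Ro.from_euler('z',y)*Ro.from_euler('y',np.radians(end*k/n))*Ro.from_euler('z',-y)
        wp.append((H+A.apply(r),lidR(y,np.radians(tilt*k/n))))
    print('end',wp[-1][0].round(4))
    plan(wp,.005,(p,lidR(y)))
E
python3 -c "
from h import *
arc(np.array([.499,.264,.127]),-.041)"
```

```text
end [0.5863 0.2604 0.2941]
[[0.0349, 0.0, -0.0], [-0.0, 0.0014, -0.0195], 0.005]
[[0.0349, -0.0, -0.0], [-0.0, 0.0025, -0.0193], 0.005]
[[0.0349, -0.0, 0.0], [0.0, 0.0036, -0.0192], 0.005]
[[0.0349, 0.0, 0.0], [-0.0, 0.0047, -0.0189], 0.005]
[[0.0349, 0.0, 0.0], [-0.0, 0.0057, -0.0187], 0.005]
[[0.0349, 0.0, 0.0], [-0.0, 0.0067, -0.0183], 0.005]
[[0.0349, -0.0, 0.0], [-0.0, 0.0078, -0.0179], 0.005]
[[0.035, -0.0, 0.0], [-0.0, 0.0087, -0.0175], 0.005]
[[0.0349, -0.0, 0.0], [0.0, 0.0097, -0.0169], 0.005]
[[0.0349, -0.0, -0.0], [-0.0, 0.0106, -0.0164], 0.005]
```

>>> {"api": "drive_tool", "payload": {"moves": [[[0.035,0,0],[0,0.0014,-0.0195],0.005],[[0.035,0,0],[0,0.0025,-0.0193],0.005],[[0.035,0,0],[0,0.0036,-0.0192],0.005],[[0.035,0,0],[0,0.0047,-0.0189],0.005]]}}

```text
time: 3.42
eef_pos: [0.5144, 0.2632, 0.1995]
tcp_rot: [0.719, 0.692, -0.05, -0.052]
contact_force: [1.3, 2.3, -5.2]
opening: 0.122
finger_force: 29.1
```

>>> {"api": "drive_tool", "payload": {"moves": [[[0.035,0,0],[0,0.0057,-0.0187],0.005],[[0.035,0,0],[0,0.0067,-0.0183],0.005],[[0.035,0,0],[0,0.0078,-0.0179],0.005]]}}

```text
time: 3.8
eef_pos: [0.542, 0.2622, 0.2501]
tcp_rot: [0.714, 0.688, -0.089, -0.092]
contact_force: [-5.6, 0.7, -3.0]
opening: 0.128
finger_force: 29.2
```

>>> {"api": "drive_tool", "payload": {"moves": [[[0.035,0,0],[0,0.0087,-0.0175],0.005],[[0.035,0,0],[0,0.0097,-0.0169],0.005],[[0.035,0,0],[0,0.0106,-0.0164],0.005],[[0,0,0],[0,0,0],0.005]]}}

```text
time: 4.3
eef_pos: [0.5856, 0.2607, 0.2947]
tcp_rot: [0.709, 0.683, -0.123, -0.128]
contact_force: [-6.9, 1.2, 6.9]
opening: 0.13
finger_force: 29.6
```

>>> {"api": "drive_tool", "payload": {"moves": [[[0,0,0],[0,0,0],0.07],[[0,0,0],[0,0,0],0.07],[[0,0,0],[0,0,-0.03],0.07],[[0,0,0],[0,0,-0.05],0.07],[[0,0,0],[0,0,0],0.07]]}}

```text
time: 4.92
eef_pos: [0.6162, 0.259, 0.3724]
tcp_rot: [0.71, 0.683, -0.117, -0.123]
contact_force: [0.4, 0.6, 0.1]
opening: 0.821
finger_force: 0.0
```

```bash
python3 - <<'E'
from h import *
a=shot('scene','s2.png')
t=shot('wrist','w2.png')
print(ctrl.get_state()['time'])
E
```

```text
5.025
```

View pics/s2.png

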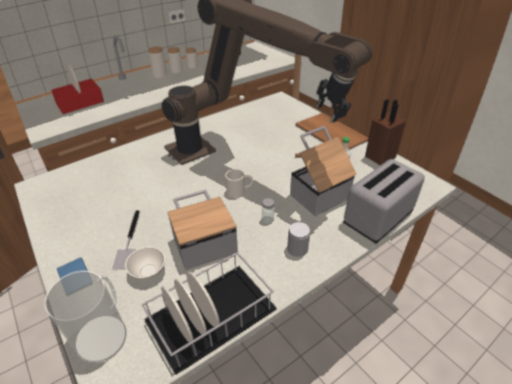

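The left lid is still up, with its bar at about (318,133), 0.4 s after release. I'll go to the right bin and check the left lid again on the way.

```bash
python3 - <<'E'
from h import *
s=ctrl.get_state();print(s['eef_pos'])
plan(line([.448,-.226,.25],lidR(-.211),12),.05)
E
```

```text
[0.61443703 0.25900861 0.36752329]
[[-0.029, 0.0025, 0.0142], [-0.0409, -0.0082, 0.0134], 0.05]
[[-0.029, 0.0025, 0.0143], [-0.0411, -0.008, 0.0131], 0.05]
[[-0.029, 0.0025, 0.0142], [-0.0412, -0.0079, 0.0127], 0.05]
[[-0.029, 0.0025, 0.0143], [-0.0414, -0.0075, 0.0124], 0.05]
[[-0.029, 0.0025, 0.0142], [-0.0415, -0.0074, 0.0121], 0.05]
[[-0.029, 0.0025, 0.0143], [-0.0416, -0.0071, 0.0118], 0.05]
[[-0.029, 0.0025, 0.0142], [-0.0417, -0.0069, 0.0115], 0.05]
[[-0.029, 0.0025, 0.0142], [-0.0419, -0.0065, 0.0111], 0.05]
[[-0.029, 0.0025, 0.0143], [-0.042, -0.0063, 0.0109], 0.05]
[[-0.029, 0.0025, 0.0142], [-0.0421, -0.0061, 0.0106], 0.05]
[[-0.029, 0.0025, 0.0143], [-0.0422, -0.0057, 0.0103], 0.05]
[[-0.029, 0.0025, 0.0142], [-0.0424, -0.0054, 0.0101], 0.05]
```

>>> {"api": "drive_tool", "payload": {"moves": [[[-0.029,0.0025,0.014],[-0.041,-0.008,0.013],0.05],[[-0.029,0.0025,0.014],[-0.041,-0.008,0.013],0.05],[[-0.029,0.0025,0.014],[-0.041,-0.008,0.0125],0.05],[[-0.029,0.0025,0.0143],[-0.0414,-0.0075,0.0124],0.05]]}}

```text
time: 5.52
eef_pos: [0.5575, 0.0965, 0.3264]
tcp_rot: [0.735, 0.668, -0.082, -0.085]
contact_force: [-0.3, 0.3, 0.2]
opening: 0.589
finger_force: 0.0
```

>>> {"api": "drive_tool", "payload": {"moves": [[[-0.029,0.0025,0.0142],[-0.0415,-0.0074,0.012],0.05],[[-0.029,0.0025,0.0143],[-0.0416,-0.007,0.012],0.05],[[-0.029,0.0025,0.0142],[-0.0417,-0.007,0.0115],0.05],[[-0.029,0.0025,0.0142],[-0.042,-0.0065,0.011],0.05]]}}

```text
time: 6.02
eef_pos: [0.502, -0.0649, 0.2874]
tcp_rot: [0.758, 0.65, -0.041, -0.043]
contact_force: [-0.1, -0.7, -0.5]
opening: 0.589
finger_force: 0.0
```

>>> {"api": "drive_tool", "payload": {"moves": [[[-0.029,0.0025,0.0143],[-0.042,-0.0063,0.011],0.05],[[-0.029,0.0025,0.0142],[-0.042,-0.006,0.0106],0.05],[[-0.029,0.0025,0.0143],[-0.042,-0.0057,0.01],0.05],[[-0.029,0.0025,0.0142],[-0.042,-0.0054,0.01],0.05],[[0,0,0],[0,0,0],0.05]]}}

```text
time: 6.65
eef_pos: [0.4461, -0.2261, 0.248]
tcp_rot: [0.779, 0.627, -0.001, -0.003]
contact_force: [-0.1, 0.2, 0.0]
opening: 0.587
finger_force: 0.0
```

```bash
python3 - <<'E'
from h import *
w=shot('wrist')
s=shot('scene')
im=np.hstack([w['image'][:,100:],cv2.resize(s['image'][80:260,230:430],(384,346)) if 0 else cv2.copyMakeBorder(s['image'][100:230,250:400],0,254,0,0,cv2.BORDER_CONSTANT)])
cv2.imwrite('pics/mix.png',im[:,:,::-1])
plan(line([.448,-.226,.25],lidR(-.211),1),.05)
st=ctrl.get_state();print(st['time'],st['eef_pos'])
E
```

```text
[[-0.0036, -0.0015, 0.0001], [-0.0013, 0.0005, -0.0004], 0.05]
6.75 [ 0.44776573 -0.22462169  0.24955709]
```

View pics/mix.png

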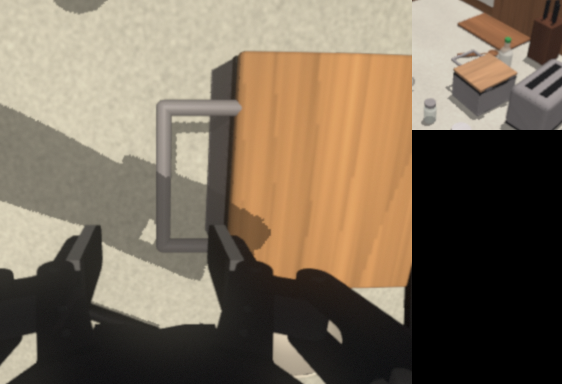

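The left lid has already sunk shut, so it is the worn one. In the wrist view the right bar lies at full-image column 263–264, rows 108–246.

```bash
python3 - <<'E'
from h import *
w=shot('wrist')
P=ray(w,[[264,112],[263,243]],.127);m=P.mean(0);d=P[0]-P[1]
E=ray(w,[[337,100],[331,250]],.133)
print(P.round(4),m.round(4),np.arctan2(-d[0],d[1]),E.round(4))
plan(line([m[0],m[1],.125],lidR(-.211),1),.05)
arc(np.array([.448,-.226,.127]),-.211)
E
```

```text
[[ 0.4665 -0.1715  0.127 ]
 [ 0.444  -0.2766  0.127 ]] [ 0.4553 -0.2241  0.127 ] -0.2107927896726542 [[ 0.5205 -0.1739  0.133 ]
 [ 0.4982 -0.2919  0.133 ]]
[[-0.0027, -0.001, 0.0014], [0.0016, 0.0071, 0.1251], 0.05]
end [ 0.5334 -0.2443  0.2941]
[[0.0349, 0.0, 0.0], [0.0, 0.0014, -0.0195], 0.005]
[[0.0349, 0.0, 0.0], [0.0, 0.0025, -0.0193], 0.005]
[[0.0349, 0.0, 0.0], [0.0, 0.0036, -0.0192], 0.005]
[[0.0349, 0.0, 0.0], [-0.0, 0.0047, -0.0189], 0.005]
[[0.0349, 0.0, -0.0], [0.0, 0.0057, -0.0187], 0.005]
[[0.0349, 0.0, 0.0], [0.0, 0.0067, -0.0183], 0.005]
[[0.0349, 0.0, -0.0], [0.0, 0.0078, -0.0179], 0.005]
[[0.035, 0.0, 0.0], [0.0, 0.0087, -0.0175], 0.005]
[[0.0349, 0.0, 0.0], [0.0, 0.0097, -0.0169], 0.005]
[[0.0349, 0.0, 0.0], [0.0, 0.0106, -0.0164], 0.005]
```

>>> {"api": "drive_tool", "payload": {"moves": [[[0,0,0],[0.0015,0.006,0.04],0.05],[[0,0,0],[0,0,0.04],0.05],[[0,0,0],[0,0,0.03],0.05],[[0,0,0],[0,0,0.013],0.05],[[0,0,0],[0,0,0],0.05]]}}

```text
time: 7.42
eef_pos: [0.4547, -0.2241, 0.1276]
tcp_rot: [0.777, 0.63, -0.001, -0.001]
contact_force: [-0.0, 0.8, -0.1]
opening: 0.589
finger_force: 0.0
```

>>> {"api": "drive_tool", "payload": {"moves": [[[0,0,0],[0,0,0],0.02],[[0,0,0],[0,0,0],0.005],[[0,0,0],[0,0,0],0.005],[[0,0,0],[0,0,0],0.005]]}}

```text
time: 7.92
eef_pos: [0.4527, -0.2249, 0.1295]
tcp_rot: [0.777, 0.629, -0.002, -0.003]
contact_force: [-9.2, 1.3, 8.4]
opening: 0.122
finger_force: 29.3
```

>>> {"api": "drive_tool", "payload": {"moves": [[[0.035,0,0],[0,0,-0.0195],0.005],[[0.035,0,0],[0,0.0025,-0.0193],0.005],[[0.035,0,0],[0,0.0036,-0.0192],0.005],[[0.035,0,0],[0,0.0047,-0.0189],0.005]]}}

```text
time: 8.43
eef_pos: [0.4672, -0.2278, 0.2026]
tcp_rot: [0.775, 0.627, -0.047, -0.057]
contact_force: [-1.0, -2.3, -7.7]
opening: 0.124
finger_force: 29.1
```

>>> {"api": "drive_tool", "payload": {"moves": [[[0.035,0,0],[0,0.0057,-0.0187],0.005],[[0.035,0,0],[0,0.0067,-0.0183],0.005],[[0.035,0,0],[0,0.0078,-0.0179],0.005]]}}

```text
time: 8.8
eef_pos: [0.4948, -0.2338, 0.2533]
tcp_rot: [0.771, 0.624, -0.081, -0.1]
contact_force: [-7.5, -1.3, -4.5]
opening: 0.124
finger_force: 29.1
```

>>> {"api": "drive_tool", "payload": {"moves": [[[0.035,0,0],[0,0.0087,-0.0175],0.005],[[0.035,0,0],[0,0.0097,-0.0169],0.005],[[0.035,0,0],[0,0.0106,-0.0164],0.005],[[0,0,0],[0,0,0],0.005]]}}

```text
time: 9.3
eef_pos: [0.5377, -0.2433, 0.2977]
tcp_rot: [0.765, 0.619, -0.112, -0.138]
contact_force: [-5.8, 0.5, 5.5]
opening: 0.124
finger_force: 30.1
```

>>> {"api": "drive_tool", "payload": {"moves": [[[0,0,0],[0,0,0],0.07],[[0,0,0],[0,0,0],0.07],[[0,0,0],[0,0,-0.03],0.07],[[0,0,0],[0,0,-0.05],0.07],[[0,0,0],[0,0,0],0.07]]}}

```text
time: 9.93
eef_pos: [0.5676, -0.2494, 0.3753]
tcp_rot: [0.766, 0.62, -0.108, -0.131]
contact_force: [0.9, 0.0, 0.2]
opening: 0.822
finger_force: 0.0
```

```bash
python3 - <<'E'
from h import *
s=ctrl.get_state();print(s['eef_pos'])
# over the left lid, near front edge: panel centre (.634,.259), yaw -.041
print('toward press')
plan(line([.58,.26,.33],lidR(-.041),12),.0)
E
```

```text
[ 0.5675878  -0.24940195  0.37533168]
toward press
[[-0.0284, -0.0021, -0.014], [0.0417, -0.0061, 0.0061], 0.0]
[[-0.0285, -0.0022, -0.0139], [0.0419, -0.0058, 0.0058], 0.0]
[[-0.0284, -0.0021, -0.014], [0.0419, -0.0053, 0.0055], 0.0]
[[-0.0284, -0.0022, -0.0139], [0.042, -0.0049, 0.0053], 0.0]
[[-0.0284, -0.0021, -0.014], [0.0421, -0.0044, 0.0051], 0.0]
[[-0.0285, -0.0022, -0.0139], [0.0422, -0.004, 0.0049], 0.0]
[[-0.0284, -0.0021, -0.014], [0.0422, -0.0035, 0.0047], 0.0]
[[-0.0284, -0.0021, -0.014], [0.0423, -0.0031, 0.0045], 0.0]
[[-0.0285, -0.0022, -0.0139], [0.0423, -0.0026, 0.0043], 0.0]
[[-0.0284, -0.0021, -0.014], [0.0424, -0.0022, 0.0042], 0.0]
[[-0.0284, -0.0022, -0.0139], [0.0424, -0.0016, 0.004], 0.0]
[[-0.0285, -0.0021, -0.014], [0.0424, -0.0012, 0.0039], 0.0]
```

>>> {"api": "drive_tool", "payload": {"moves": [[[-0.028,-0.002,-0.014],[0.042,-0.006,0.006],0.0],[[-0.028,-0.002,-0.014],[0.042,-0.006,0.006],0.0],[[-0.028,-0.002,-0.014],[0.042,-0.005,0.0055],0.0],[[-0.028,-0.002,-0.014],[0.042,-0.005,0.005],0.0]]}}

```text
time: 10.42
eef_pos: [0.5696, -0.0769, 0.3549]
tcp_rot: [0.754, 0.646, -0.074, -0.093]
contact_force: [-0.2, 0.1, -0.1]
opening: 0.004
finger_force: 0.0
```

>>> {"api": "drive_tool", "payload": {"moves": [[[-0.029,-0.002,-0.014],[0.042,-0.0045,0.005],0.0],[[-0.029,-0.002,-0.014],[0.042,-0.004,0.005],0.0],[[-0.029,-0.002,-0.014],[0.042,-0.0035,0.005],0.0],[[-0.029,-0.002,-0.014],[0.042,-0.003,0.0045],0.0]]}}

```text
time: 10.92
eef_pos: [0.5735, 0.0922, 0.3405]
tcp_rot: [0.739, 0.671, -0.037, -0.049]
contact_force: [-0.5, 0.4, 0.0]
opening: -0.001
finger_force: 0.0
```

>>> {"api": "drive_tool", "payload": {"moves": [[[-0.028,-0.002,-0.014],[0.042,-0.0025,0.0045],0.0],[[-0.028,-0.002,-0.014],[0.042,-0.002,0.004],0.0],[[-0.028,-0.002,-0.014],[0.042,-0.0015,0.004],0.0],[[-0.0285,-0.002,-0.014],[0.042,-0.001,0.004],0.0],[[0,0,0],[0,0,0],0.0]]}}

```text
time: 11.55
eef_pos: [0.5772, 0.2615, 0.3258]
tcp_rot: [0.72, 0.694, -0.002, -0.006]
contact_force: [-0.1, -0.4, -0.2]
opening: 0.0
finger_force: 0.0
```

```bash
python3 - <<'E'
from h import *
s=shot('scene','s3.png');t=shot('top','t3.png');st=ctrl.get_state()
print(st['time'],st['eef_pos'],st['opening'],st['contact_force'])
plan([([.578,.26,.17],lidR(-.041))],0.)
E
```

```text
11.65 [0.57812662 0.25899721 0.32654352] -5.7986483028083694e-05 [-0.05954576  0.20612592  1.11081739]
[[-0.0105, -0.0055, 0.0005], [0.0001, 0.0015, 0.1565], 0.0]
```

View pics/s3.png

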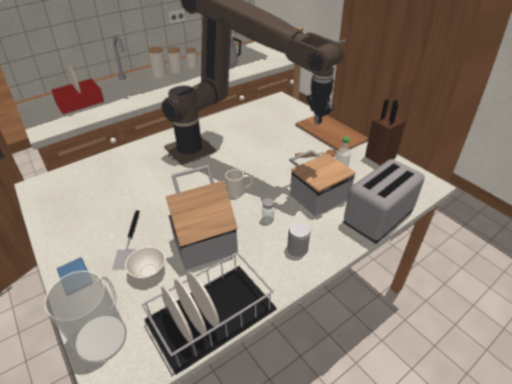

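The left lid is shut at about (322,172). The right bar shows at about (190,178), compared with about (192,200) when shut. I'll check that against the projected 50° position.

```bash
python3 - <<'E'
from h import *
s=shot('scene')
K=np.array([[s['fx'],0,s['cx']],[0,s['fy'],s['cy']],[0,0,1]])
y=-.211;u=np.array([np.cos(y),np.sin(y),0]);H=np.array([.4527,-.2245,.121])+.215*u
for th in (0,10,20,30,40,52):
    b=H-u*.215*np.cos(np.radians(th))+[0,0,.006+.215*np.sin(np.radians(th))]
    print(th,cv2.projectPoints(b,cv2.Rodrigues(np.array(s['R']))[0],np.array(s['t']),K,np.array(s['dist']))[0].ravel().round(1))
print(ctrl.get_state()['time'])
im=cv2.resize(s['image'][130:270,150:260],None,fx=4,fy=4);cv2.imwrite('pics/c4.png',im[:,:,::-1])
E
```

```text
0 [188.3 195. ]
10 [187.2 187.4]
20 [186.6 180.9]
30 [186.6 175.5]
40 [187.2 171.6]
52 [188.7 169.2]
11.7
```

View pics/c4.png

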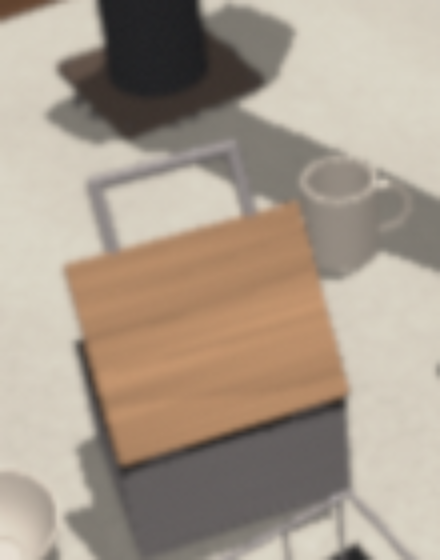

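The right bar is now at about (190,171), which fits 40–50° more than 2 s after release, so this lid holds. Now I press the left lid.

>>> {"api": "drive_tool", "payload": {"moves": [[[-0.01,-0.0055,0],[0,0.001,0.05],0.0],[[0,0,0],[0,0,0.05],0.0],[[0,0,0],[0,0,0.04],0.0],[[0,0,0],[0,0,0.016],0.0],[[0,0,0],[0,0,0.005],0.0]]}}

```text
time: 12.32
eef_pos: [0.5796, 0.2586, 0.1662]
tcp_rot: [0.722, 0.692, 0.0, -0.0]
contact_force: [0.3, 1.0, 1.3]
opening: -0.002
finger_force: 0.0
```

>>> {"api": "drive_tool", "payload": {"moves": [[[0,0,0],[0,0,0],0.0],[[0,0,0],[0,0,0],0.0]]}}

```text
time: 12.58
eef_pos: [0.5805, 0.2597, 0.1687]
tcp_rot: [0.722, 0.692, 0.002, 0.001]
contact_force: [0.3, -0.2, 0.1]
opening: -0.003
finger_force: 0.0
```

>>> {"api": "drive_tool", "payload": {"moves": [[[0,0,0],[0,0,0.008],0.0],[[0,0,0],[0,0,0.004],0.0],[[0,0,0],[0,0,0.002],0.0],[[0,0,0],[0,0,0],0.0]]}}

```text
time: 13.08
eef_pos: [0.5791, 0.2595, 0.1521]
tcp_rot: [0.721, 0.692, 0.0, -0.0]
contact_force: [0.8, 0.7, -0.1]
opening: -0.0
finger_force: 0.0
```

>>> {"api": "drive_tool", "payload": {"moves": [[[0,0,0],[0,0,0.001],0.0],[[0,0,0],[0,0,0.001],0.0],[[0,0,0],[0,0,0],0.0]]}}

```text
time: 13.45
eef_pos: [0.5792, 0.2595, 0.1504]
tcp_rot: [0.722, 0.692, 0.001, -0.0]
contact_force: [0.1, -0.1, -0.0]
opening: -0.006
finger_force: 0.0
```

>>> {"api": "drive_tool", "payload": {"moves": [[[0,0,0],[0,0,0.001],0.0],[[0,0,0],[0,0,0.001],0.0],[[0,0,0],[0,0,0],0.0]]}}

```text
time: 13.82
eef_pos: [0.5794, 0.2595, 0.1488]
tcp_rot: [0.722, 0.692, 0.001, 0.0]
contact_force: [-0.2, 0.3, 2.5]
opening: -0.0
finger_force: 1.0
```

>>> {"api": "drive_tool", "payload": {"moves": [[[0,0,0],[0,0,0.001],0.0],[[0,0,0],[0,0,0],0.0]]}}

```text
time: 14.08
eef_pos: [0.5794, 0.2595, 0.1476]
tcp_rot: [0.722, 0.692, 0.001, 0.0]
contact_force: [-1.3, -0.8, 2.3]
opening: 0.007
finger_force: 1.2
```

>>> {"api": "drive_tool", "payload": {"moves": [[[0,0,0],[0,0,0.001],0.0],[[0,0,0],[0,0,0],0.0]]}}

```text
time: 14.32
eef_pos: [0.5794, 0.2595, 0.1465]
tcp_rot: [0.722, 0.692, 0.001, 0.0]
contact_force: [-0.3, 0.2, 3.0]
opening: -0.002
finger_force: 1.4
```

>>> {"api": "drive_tool", "payload": {"moves": [[[0,0,0],[0,0,0.001],0.0],[[0,0,0],[0,0,0],0.0]]}}

```text
time: 14.58
eef_pos: [0.5794, 0.2595, 0.1455]
tcp_rot: [0.722, 0.692, 0.001, 0.0]
contact_force: [-0.4, 0.0, 3.5]
opening: -0.0
finger_force: 1.6
```

>>> {"api": "drive_tool", "payload": {"moves": [[[0,0,0],[0,0,0.001],0.0],[[0,0,0],[0,0,0],0.0]]}}

```text
time: 14.82
eef_pos: [0.5794, 0.2595, 0.1445]
tcp_rot: [0.722, 0.692, 0.001, 0.0]
contact_force: [-0.8, -0.6, 3.3]
opening: -0.001
finger_force: 1.8
```

>>> {"api": "drive_tool", "payload": {"moves": [[[0,0,0],[0,0,0.001],0.0],[[0,0,0],[0,0,0],0.0]]}}

```text
time: 15.08
eef_pos: [0.5794, 0.2595, 0.1435]
tcp_rot: [0.722, 0.692, 0.001, 0.0]
contact_force: [-0.3, -0.8, 3.9]
opening: -0.0
finger_force: 2.0
```

>>> {"api": "drive_tool", "payload": {"moves": [[[0,0,0],[0,0,0.001],0.0],[[0,0,0],[0,0,0],0.0]]}}

```text
time: 15.32
eef_pos: [0.5794, 0.2595, 0.1427]
tcp_rot: [0.722, 0.692, 0.001, 0.0]
contact_force: [0.1, 0.1, 5.1]
opening: -0.001
finger_force: 2.4
```

>>> {"api": "drive_tool", "payload": {"moves": [[[0,0,0],[0,0,0.001],0.0],[[0,0,0],[0,0,0],0.0]]}}

```text
time: 15.58
eef_pos: [0.5794, 0.2595, 0.1424]
tcp_rot: [0.721, 0.692, 0.001, 0.0]
contact_force: [-2.2, -0.2, 7.8]
opening: -0.002
finger_force: 3.6
```

>>> {"api": "drive_tool", "payload": {"moves": [[[0,0,0],[0,0,0.001],0.0],[[0,0,0],[0,0,0],0.0]]}}

```text
time: 15.82
eef_pos: [0.5794, 0.2595, 0.1421]
tcp_rot: [0.721, 0.692, 0.001, 0.0]
contact_force: [-3.4, -1.4, 9.6]
opening: 0.003
finger_force: 4.8
```

>>> {"api": "drive_tool", "payload": {"moves": [[[0,0,0],[0,0,0.0012],0.0],[[0,0,0],[0,0,0],0.0]]}}

```text
time: 16.08
eef_pos: [0.5795, 0.2596, 0.1417]
tcp_rot: [0.721, 0.692, 0.0, 0.0]
contact_force: [-4.7, -1.4, 12.8]
opening: -0.003
finger_force: 6.3
```

Force is 12.8 N. I hold it for over a second.

>>> {"api": "drive_tool", "payload": {"moves": [[[0,0,0],[0,0,0],0.0],[[0,0,0],[0,0,0],0.0],[[0,0,0],[0,0,0],0.0],[[0,0,0],[0,0,0],0.0]]}}

```text
time: 16.58
eef_pos: [0.5795, 0.2596, 0.1417]
tcp_rot: [0.721, 0.692, 0.001, 0.0]
contact_force: [-4.5, -1.4, 12.6]
opening: 0.005
finger_force: 6.3
```

>>> {"api": "drive_tool", "payload": {"moves": [[[0,0,0],[0,0,0],0.0],[[0,0,0],[0,0,0],0.0],[[0,0,0],[0,0,0],0.0],[[0,0,0],[0,0,0],0.0]]}}

```text
time: 17.08
eef_pos: [0.5795, 0.2596, 0.1417]
tcp_rot: [0.721, 0.692, 0.001, 0.0]
contact_force: [-4.3, -1.9, 12.1]
opening: 0.001
finger_force: 6.3
```

>>> {"api": "drive_tool", "payload": {"moves": [[[0,0,0],[0,0,-0.01],0.0],[[0,0,0],[0,0,-0.03],0.0],[[0,0,0],[0,0,-0.05],0.0],[[0,0,0],[0,0,-0.05],0.0],[[0,0,0],[0,0,0],0.0]]}}

```text
time: 17.7
eef_pos: [0.5811, 0.26, 0.2845]
tcp_rot: [0.721, 0.692, 0.005, 0.002]
contact_force: [0.5, -0.5, 0.0]
opening: -0.001
finger_force: 0.0
```

>>> {"api": "drive_tool", "payload": {"moves": [[[0,0,0],[0,0,0],0.0],[[0,0,0],[0,0,0],0.0],[[0,0,0],[0,0,0],0.0],[[0,0,0],[0,0,0],0.0]]}}

```text
time: 18.2
eef_pos: [0.5789, 0.2593, 0.2782]
tcp_rot: [0.722, 0.692, -0.0, -0.0]
contact_force: [-0.4, -0.6, -0.1]
opening: 0.001
finger_force: 0.0
```

```bash
python3 - <<'E'
from h import *
t=shot('top','t5.png');st=ctrl.get_state();print(st['time'],st['eef_pos'])
c=t;K=np.array([[c['fx'],0,c['cx']],[0,c['fy'],c['cy']],[0,0,1]])
y=-.211;u=np.array([np.cos(y),np.sin(y),0]);H=np.array([.4527,-.2245,.121])+.215*u
for th in (0,30,40,52,62):
    b=H-u*.215*np.cos(np.radians(th))+[0,0,.006+.215*np.sin(np.radians(th))]
    print(th,cv2.projectPoints(b,cv2.Rodrigues(np.array(c['R']))[0],np.array(c['t']),K,np.array(c['dist']))[0].ravel().round(1))
cv2.imwrite('pics/c5.png',cv2.resize(t['image'][110:240,130:390],None,fx=3,fy=3)[:,:,::-1])
E
```

```text
18.25 [0.57902323 0.25932145 0.27853792]
0 [318.8 213.4]
30 [325.6 200.2]
40 [328.5 191.7]
52 [332.2 179.3]
62 [335.3 167.5]
```

View pics/c5.png

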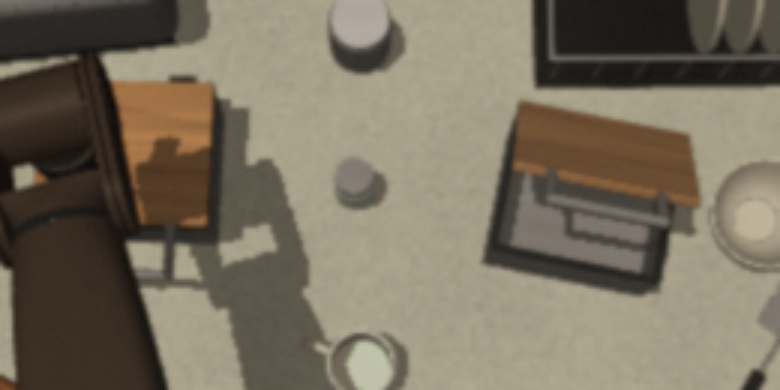

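The top crop shows the left lid shut. The right bar's middle at crop (607,207), full image (332,179), matches 52°, so that lid is standing. Handing in.

```bash
python3 -c "
from plant import ctrl
print(ctrl.sign_off())"
```

```text
the job is handed in; nothing more can be done
None
```

The left bin's hinge is the worn one: its lid sank, and I pressed it onto its seal at about 12.5 N for just over a second and let go; the right lid holds and stands at about 52°, and the job is handed in, though no verdict came back.

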